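Screw the hose elbow into the clamped pump body

ROBOT

A 6-joint arm with a two-finger parallel gripper is mounted at the origin on the work surface. World frame = base frame: x ahead of the robot, y to its left, z up, the work surface at z = 0. Lengths are in m, angles in rad, forces in N, time in s.
With the tool pointing down it reaches from about 0.375 to 0.9 m from the base axis. Payload 3.1 kg.
Tool frame: the origin (TCP) lies midway between the tips of the shut fingers; the grasp point (between the pads) lies 19 mm behind it; x points along the fingers, y is the direction in which the jaws open and shut, and the axes are right-handed (so a half turn about x gives the same grasp; the last joint's range is limited). The gripper opens to 85 mm and grips with 20 to 120 N. Pads are 22 mm wide; open, the fingers measure 114 mm over their backs; the gripper's body (76 mm by 85 mm) begins 54 mm behind the grasp point. The pads swing forward as they close: fully open they stand 13 mm farther back than shut.
Start: joints at [0.96, 0.527, 1.433, -0, 1.181, -0.178], TCP at [0.262, 0.567, 0.231] pointing down, gripper open.
Joint ranges: [-3.08, 3.08], [-0.75, 2.2], [0.22, 2.44], [-1.43, 4.57], [0, 2.65], [-2.85, 2.85]. Speed limits (rad/s): [2.79, 2.79, 3.14, 3.14, 3.14, 3.14].

INTERFACE

Orientations are given as a unit quaternion [x, y, z, w].
In Python, from station import manip gives the robot as it stands.
- The arm moves only by the tool carry_out, never from a script. Its argument "commands" is a list that holds one entry, the list of rows, each a list of 7 numbers: the shift along the tool's x, y, z in units of 25 mm (1.0 is 25 mm), then the turn, a rotation vector about the tool's x, y, z in units of 5 degrees (1.0 is 5 degrees), then the finger opening in mm, from 0 to 85.4. A call has exactly 5 rows; each row is the pose to reach, as a shift and turn from the pose commanded when the call began, along the tool's axes at that moment; what a row does not reach only later rows make up. A row lasts 1/10 s, in which the tool goes at most 50 mm and 8.59 degrees, less where a joint would pass 70% of its speed; a pose out of reach is approached as far as the arm can. A call with a gripper value outside its range is refused whole. The fingers move at their own pace and stop on an object; "force" is the grip in N (left out, the last holds). Time passes only in rows, so rows that repeat a pose let the fingers close, or fill a call up. It gives the time, the measured TCP pose, the force and the opening at its end, in the units of the state.
- manip.sense(): the state, without advancing time (a new reading comes with each control period).
- manip.snapshot(name): name is "side" or "top"; returns a dict with "image" (480x640x3 uint8, red, green, blue), "fx", "fy", "cx", "cy" (pixels), "rvec" (rotation vector, rad) and "tvec" (3), from world to camera coordinates, as OpenCV has them. Camera axes: x right, y down, z forward; pixel columns grow to the right and rows downward; lengths in m; the calibration is good to about 2 mm. A picture is of the moment at which its call begins. There is no depth.
- manip.sign_off(): hands the job in, once; it reports no verdict.
The state is a dict: "t": time; "q": joint angles; "qd": joint speeds; "tau": joint torques, N m; "tcp_pos": TCP position; "tool_rot": TCP orientation; "force": force on the tool from outside, world axes, zero at the start; "ft_torque": the same for the moment, N m; "finger_gap": opening from 0.0 (shut) to 1.0 (fully open).
Only numpy, scipy, OpenCV 4.12 (cv2) and the standard library are available. Lean on these libraries where they do the work, as an engineer would, in place of code of your own. Each camera call takes 0.05 s, during which the arm holds its last target.

TASK

Screw the loose hose elbow into the round port of the pump body held in the vise: feel for the start of the thread with light pressure, then turn it clockwise until it goes stiff and stop with its barb pointing out over the index rib of the port. Do not force it down or turn it well past the rib, and leave the other fittings, tools and the jar where they are.

Things in the scene. Friction and masses are not known exactly. Their poses are not given: they have to be found in the camera images.
- elbow_mid (a point): Loose brass hose elbow, 74 mm tall, standing upright on its foot. Point: centre of its square body (32 x 32 mm, 44 mm high, flats facing x and y), 52 mm above its underside. z is up; x points the way the barb points. The barb, 17 mm thick, leaves the +x flat 6 mm above this point. Grip it across the flats that face y, level with this point. Mass 0.18 to 0.34 kg.
- elbow_foot (a point): Centre of the elbow's flat underside. The round foot is 30 mm in diameter (its lowest 3 mm tapered to 24 mm) and 30 mm long up to the body. Two thread lugs, 5.5 mm wide and thick, flat below and rounded above, stick out to 22 mm from the axis along the elbow's +x and -x, 8 mm above the underside.
- elbow_tip (a point): End of the elbow's barb: 58 mm along the elbow's x from its axis and 6 mm higher than elbow_mid.
- port (a point): Centre of the mouth of the port: a round upright collar, 58 mm outside diameter, rim 107 mm above the bench, on the pump body clamped in the blue vise. z is up; x points to the index rib. Inside the mouth is a recess 47 mm wide and 6 mm deep down to the neck.
- port_neck (a point): Top of the neck inside the port, 6 mm below the rim: a 33 mm hole with two opposite slots 8 mm wide for the lugs. Lugs lying on the neck put the elbow's underside 11 mm below the rim. The slots' angle is hidden and varies: the lugs drop in with the barb 54 to 120 degrees anticlockwise (from above) of the index rib, give or take 4 degrees of play; the elbow then falls about 13 mm more.
- port_seat (a point): Sprung rubber washer in the port, 24 mm below the rim when free; about 1 N at first and 2.8 N more per mm. Turning the dropped-in elbow clockwise draws it some 2 mm down within about 50 degrees, the washer's push rising to about 7 N; then it stays stiff and level up to a dead stop about 130 degrees after the slot.
- rib_end (a point): Outer end of the index rib, an 8 mm wide raised bar that runs up the outside of the collar and out along the pump body; this end is 64 mm from the port's axis, 83 mm above the bench.
- vise: The blue bench vise with the pump body and port, fixed to the bench; origin on the bench under the centre of the port, axes as for port. About 150 x 150 mm at the foot; jaws 68 mm high, pump body 130 x 70 mm with its top 75 mm above the bench.
- straight_mid (a point): A loose straight hose barb standing upright, 78 mm tall, 37 mm wide collar; the point is 38 mm above its underside. To be left alone.
- plug_mid (a point): A loose block-bodied nipple without barb standing upright, 66 mm tall, 36 x 30 mm; the point is 33 mm above its underside. To be left alone.
- driver_grip (a point): Handle of a loose screwdriver lying on the bench. To be left alone.
- spanner_grip (a point): Handle of a loose wrench lying on the bench. To be left alone.
- jar: A loose clear jar, 60 mm wide and 80 mm tall, origin under its centre. To be left alone.
Mind the look-alikes: they are no part of the job. Leave any orange, red or white look-alike of the part that bears elbow_mid alone.

How it is judged:
On the way, in this order (a step that is already met when the one before it is completed fails the run):
1. the elbow's lugs have dropped through the slots into the thread (horizontal distance between elbow_mid and port below 0.004 m and z of elbow_mid in the frame of port below 0.0315 m), for 0.1 s.
2. it is screwed down and the barb points over the rib (z of elbow_mid in the frame of port below 0.0275 m and x of elbow_tip in the frame of port above 0.045 m and y of elbow_tip in the frame of port between -0.011 and 0.011 m), for 0.2 s.
At the end, for the whole second after the job is handed in: The elbow stands upright (within 7 degrees) in the port, screwed down against the washer (underside at least 24.5 mm below the rim), its barb pointing over the index rib within 11 mm at the tip (about 11 degrees), released and at rest (all of step 2 and horizontal distance between elbow_mid and port below 0.004 m and angle between elbow_mid's own z axis and vertical below 0.12 rad and linear speed of elbow below 0.02 m/s); the robot touches nothing.
It fails at once if the elbow is forced against the pump body or vise with more than 30 N (contact force between elbow and vise above 30 N).
It fails at once if the screwed-in elbow is turned more than 20 degrees past the rib (z of elbow_mid in the frame of port below 0.0315 m and horizontal distance between elbow_mid and port below 0.006 m and y of elbow_tip in the frame of port below -0.02 m).
It fails at once if another fitting, a tool or the jar is moved by more than 25 mm (distance of any of straight_mid, plug_mid, driver_grip, spanner_grip, jar from where it was at the start of the episode above 0.025 m).
It also fails if it takes over 72 s, if anything falls off the work surface, if the arm or the gripper's body presses on something with over 40 N, if the wrist force passes 120 N, or if a joint passes its speed limit or range.

## Working session

There is one attempt and no reset: what is moved stays moved. The work goes in short steps, Python scripts to look and compute and a tool call to move; the robot and the scene stay as the last step left them, time stands still between calls to the robot, and variables do not carry over. Pictures are saved under pics/ and viewed, and the job is handed in when it is done.

Besides the shell and the picture viewer there is one more tool, called after "Emit:" as a command line: name --argument value ..., lists and objects as JSON in quotes. carry_out: Moves the arm, as the interface text tells. Its arguments: {"type":"object","properties":{"commands":{"type":"array"},"force":{"type":"number"}},"required":["commands"]}

```bash
mkdir -p pics; ls
cat > h.py <<'E'
import numpy as np, cv2
from scipy.spatial.transform import Rotation as R
from station import manip
def snap(n,f):
    s=manip.snapshot(n); cv2.imwrite(f'pics/{f}.png',s['image'][:,:,::-1]); np.savez(f'pics/{f}.npz',**{k:np.array(v) for k,v in s.items()}); return s
def load(f): return dict(np.load(f'pics/{f}.npz'))
def K(s): return np.array([[s['fx'],0,s['cx']],[0,s['fy'],s['cy']],[0,0,1]],float)
def proj(s,P): return cv2.projectPoints(np.array(P,float).reshape(-1,1,3),np.array(s['rvec'],float),np.array(s['tvec'],float),K(s),None)[0].reshape(-1,2)
def ray(s,uv):
    Rm=cv2.Rodrigues(np.array(s['rvec'],float))[0]; t=np.array(s['tvec'],float).ravel()
    c=-Rm.T@t; d=Rm.T@np.linalg.inv(K(s))@np.array([uv[0],uv[1],1.]); return c,d
def atz(s,uv,z):
    c,d=ray(s,uv); return c+d*(z-c[2])/d[2]
def crop(f,x0,y0,x1,y1,k,o):
    im=cv2.imread(f'pics/{f}.png')[y0:y1,x0:x1]; cv2.imwrite(f'pics/{o}.png',cv2.resize(im,None,fx=k,fy=k,interpolation=cv2.INTER_CUBIC))
E
python3 - <<'E'
from h import *
for n in('side','top'):
    s=snap(n,n+'0'); print(n,ray(s,(320,240)),s['fx'])
print(manip.sense())
E
```

```text
pics
side (array([0.98526566, 0.67120705, 0.74603852]), array([-0.40895722, -0.65230951, -0.63821322])) 502.20848952147514
top (array([0.40542048, 0.01929214, 1.36089136]), array([ 1.29761232e-01,  9.74879351e-04, -9.91586308e-01])) 606.3933368328175
{'t': 0.1, 'q': array([ 9.59490975e-01,  5.28385167e-01,  1.43376402e+00, -1.48896147e-05,
        1.18145806e+00, -1.78528984e-01]), 'qd': array([ 0.00072128, -0.00267778, -0.00273978,  0.00084632,  0.00021203,
       -0.00174741]), 'tau': array([-7.26628168e-04, -4.43305886e+01, -1.78585982e+01, -2.10457788e-04,
        3.92184797e-03,  8.32332432e-06]), 'tcp_pos': array([0.26173181, 0.56683577, 0.23042738]), 'tool_rot': array([ 0.15115692,  0.69088616, -0.15247554,  0.69034709]), 'force': array([-0.6000638 ,  0.24895891, -0.34295297]), 'ft_torque': array([0.02707632, 0.01891712, 0.00819199]), 'finger_gap': 0.9969431298176894}
```

View pics/side0.png

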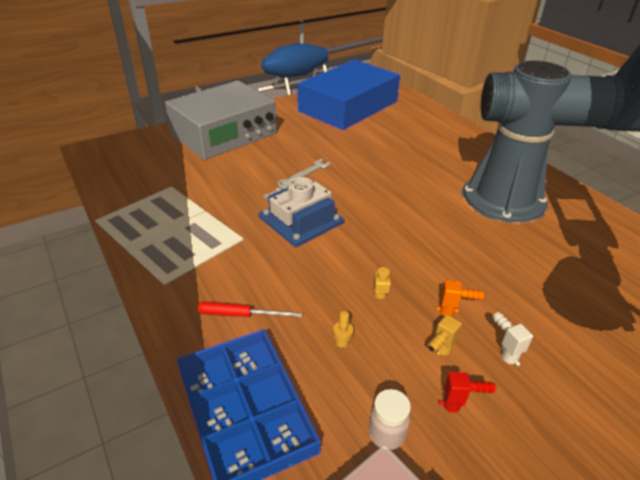

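View pics/top0.png

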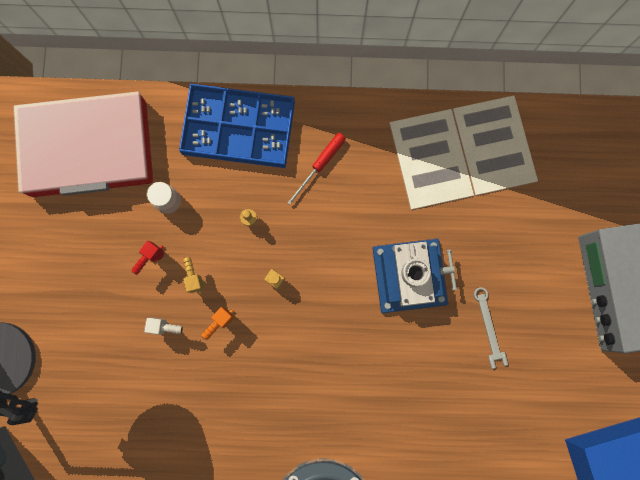

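Candidates for the elbow in the side / top pictures:
- brass elbow: (445,335) / (191,278)
- orange look-alike: (455,296) / (218,322)
- red look-alike: (460,390) / (148,256)
- white look-alike: (513,340) / (162,327)
- brass straight barb: (343,328) / (248,217)
- brass plug: (382,283) / (274,279)

The brass one with a side barb fits the description, so I'll check it in close crops.

Run:
```python
from h import *
crop('side0',410,265,550,425,5,'c1')
crop('top0',130,235,240,345,5,'c2')
crop('top0',365,225,465,325,6,'c3')
crop('side0',250,150,350,250,6,'c4')
```

```text
(no output)
```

View pics/c1.png

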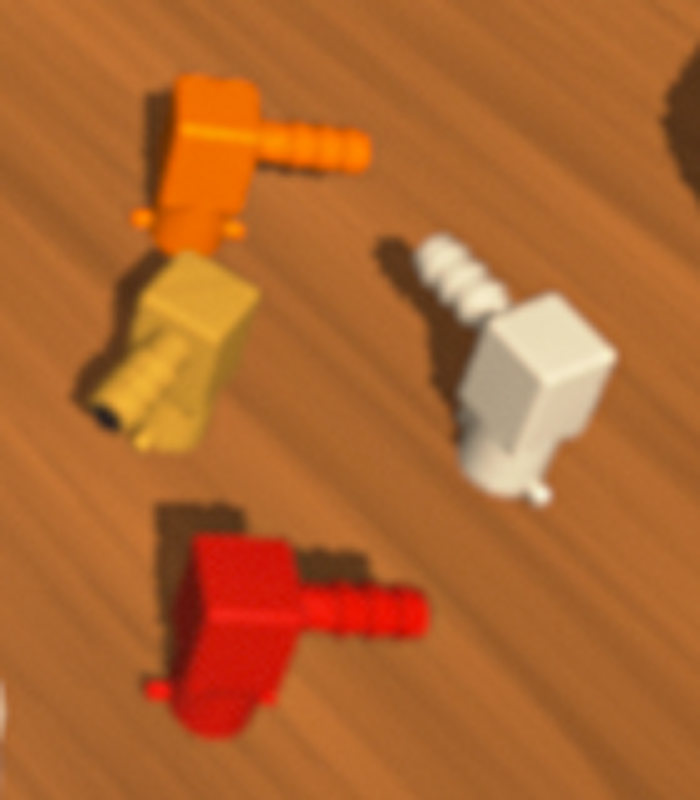

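View pics/c2.png

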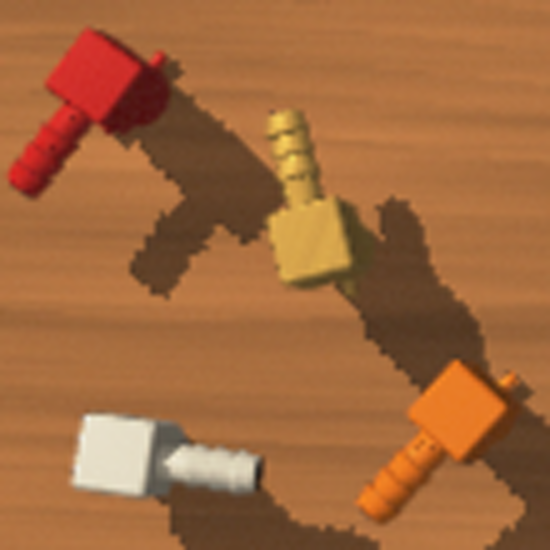

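View pics/c3.png

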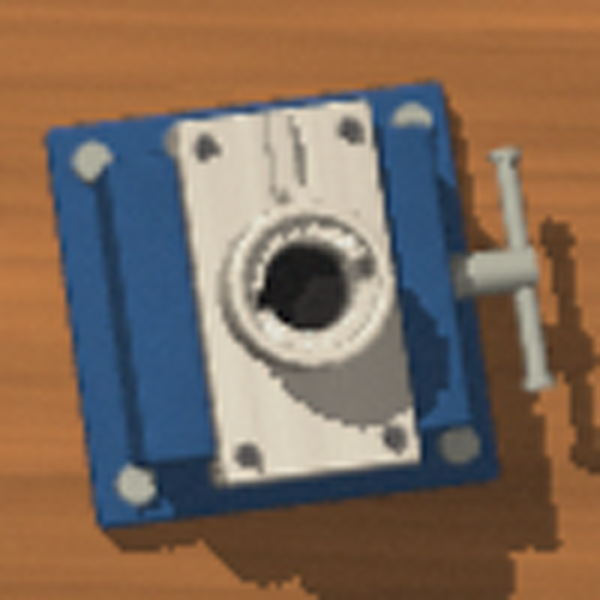

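View pics/c4.png

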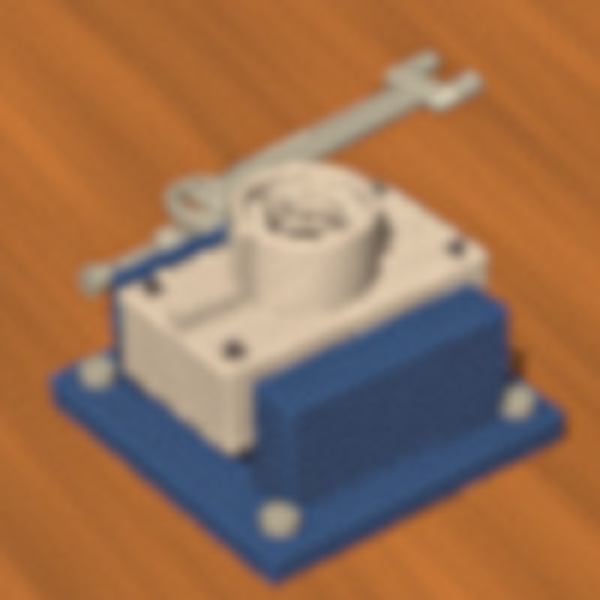

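The crops show that the brass elbow is the one at top (191,283), with its barb pointing up in the image. Dark notches in the port mouth at about c3 (265,300) and (367,265) hint at the slot angle. I'll measure these more closely.

Run:
```python
from h import *
crop('top0',176,250,211,300,12,'d1')
crop('top0',396,250,436,292,14,'d3')
s=load('top0')
print(atz(s,(191,283),.074),atz(s,(187,258),.058),atz(s,(416,272),.107))
print(atz(s,(396,252),.107)-atz(s,(396,292),.107))
```

```text
[0.47395492 0.29053691 0.074     ] [0.52825943 0.30559547 0.058     ] [ 0.50856407 -0.18052736  0.107     ]
[0.08308135 0.00108957 0.        ]
```

View pics/d1.png

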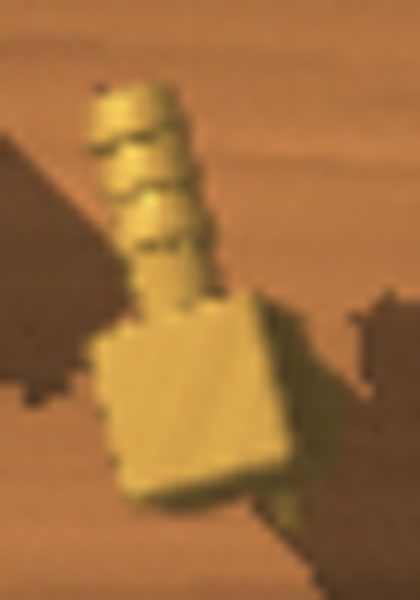

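View pics/d3.png

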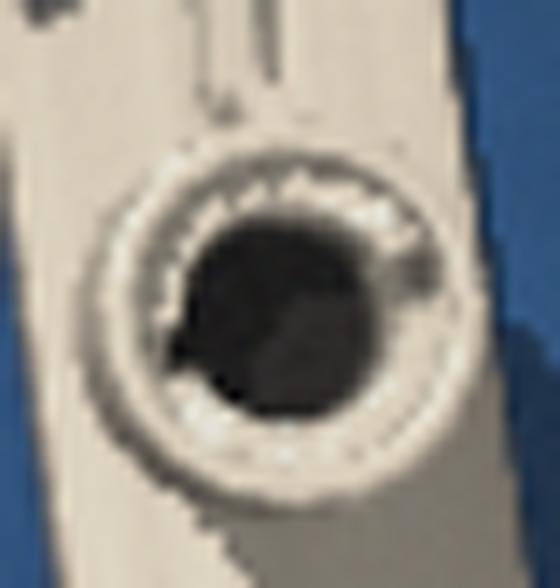

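```bash
cat >> h.py <<'E'
def circ(c,z,r,n=72):
    a=np.linspace(0,2*np.pi,n); return np.c_[c[0]+r*np.cos(a),c[1]+r*np.sin(a),np.full(n,z)]
def overlay(f,polys,box,k,o):
    s=load(f); x0,y0,x1,y1=box
    im=cv2.resize(cv2.imread(f'pics/{f}.png')[y0:y1,x0:x1],None,fx=k,fy=k,interpolation=cv2.INTER_CUBIC)
    for P,col in polys:
        p=((proj(s,P)-[x0,y0]+.5)*k-.5)
        cv2.polylines(im,[np.round(p*16).astype(np.int32)],False,col,1,cv2.LINE_AA,4)
    cv2.imwrite(f'pics/{o}.png',im)
def sq(c,yaw,z,hx,hy):
    u=np.array([[1,1],[1,-1],[-1,-1],[-1,1],[1,1]])*[hx,hy]; r=np.array([[np.cos(yaw),-np.sin(yaw)],[np.sin(yaw),np.cos(yaw)]])
    return np.c_[u@r.T+c,np.full(5,z)]
def loc(c,yaw,pts):
    pts=np.array(pts,float); return R.from_euler('z',yaw).apply(pts)+[c[0],c[1],0]
def elbow(c,yaw,z0=0,tilt=None):
    return [sq(c,yaw,z0+.074,.016,.016),sq(c,yaw,z0+.03,.016,.016),circ(c,z0,.012),circ(c,z0+.03,.015),
      loc(c,yaw,[[.016,.0085,z0+.058],[.058,.0085,z0+.058],[.058,-.0085,z0+.058],[.016,-.0085,z0+.058]]),loc(c,yaw,[[0,0,z0+.074],[.058,0,z0+.074]])]
def port(c,yaw):
    return [circ(c,.107,.029),circ(c,.107,.0235),circ(c,.101,.0165),loc(c,yaw,[[.029,.004,.083],[.064,.004,.083],[.064,-.004,.083],[.029,-.004,.083]]),
      sq(c,yaw,.075,.065,.035)]
E
python3 - <<'E'
from h import *
from scipy.optimize import least_squares
s=load('top0')
px=(np.array([[92,345],[250,293],[292,440],[128,495]])+.5)/12-.5+[176,250]
W=np.array([[1,1],[1,-1],[-1,-1],[-1,1]])*.016
def f(p):
    r=R.from_euler('z',p[2]).as_matrix()[:2,:2]
    return (proj(s,np.c_[W@r.T+p[:2],np.full(4,.074)])-px).ravel()
e=least_squares(f,[.474,.29,.29]);print(e.x,np.round(e.fun,2))
G=(0,255,0);Rr=(0,0,255)
c=e.x[:2];y=e.x[2]
overlay('top0',[(p,G) for p in elbow(c,y)],(170,245,220,305),10,'o1')
overlay('side0',[(p,G) for p in elbow(c,y)],(420,300,480,370),10,'o2')
pc=(.5085,-.1805);py=np.radians(8)
print(atz(s,(396+283/14-.5,250+318/14-.5),.101),atz(s,(396+291/14-.5,250+318/14-.5),.107))
overlay('top0',[(p,G) for p in port(pc,py)],(370,230,460,320),8,'o3')
overlay('side0',[(p,G) for p in port(pc,py)],(255,160,345,245),8,'o4')
E
```

```text
[0.47546735 0.28974099 0.33410609] [-1.15 -0.94  0.26 -1.13  0.92  1.04 -0.03  1.02]
[ 0.50859267 -0.18089106  0.101     ] [ 0.50813626 -0.18112479  0.107     ]
```

View pics/o1.png

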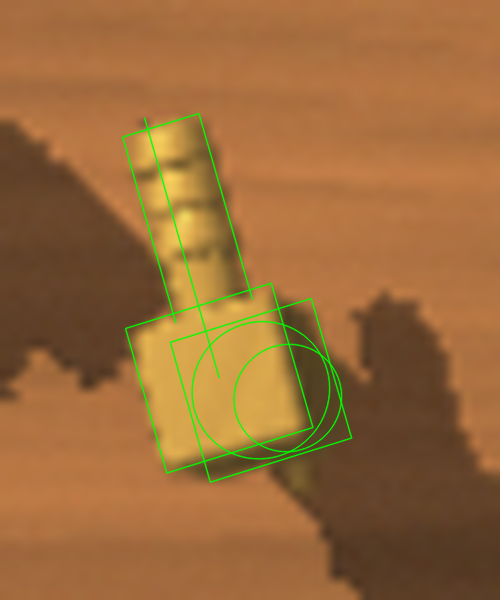

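View pics/o2.png

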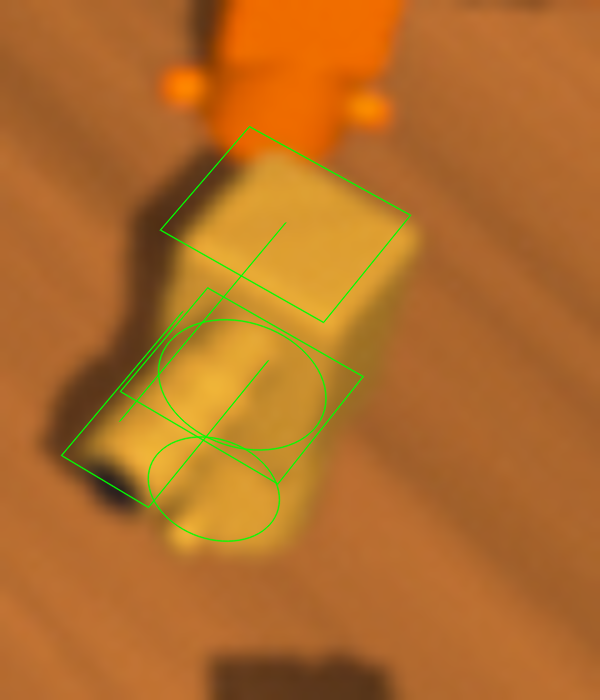

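View pics/o3.png

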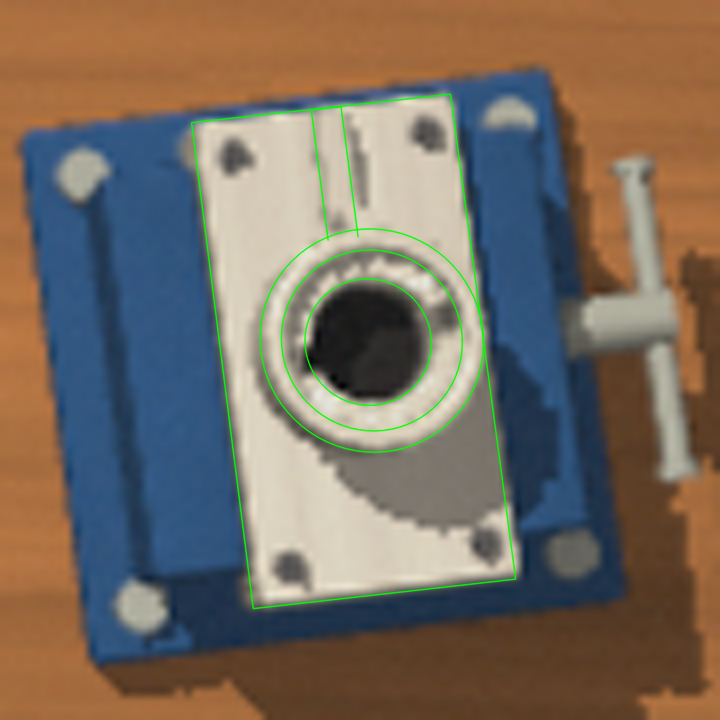

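View pics/o4.png

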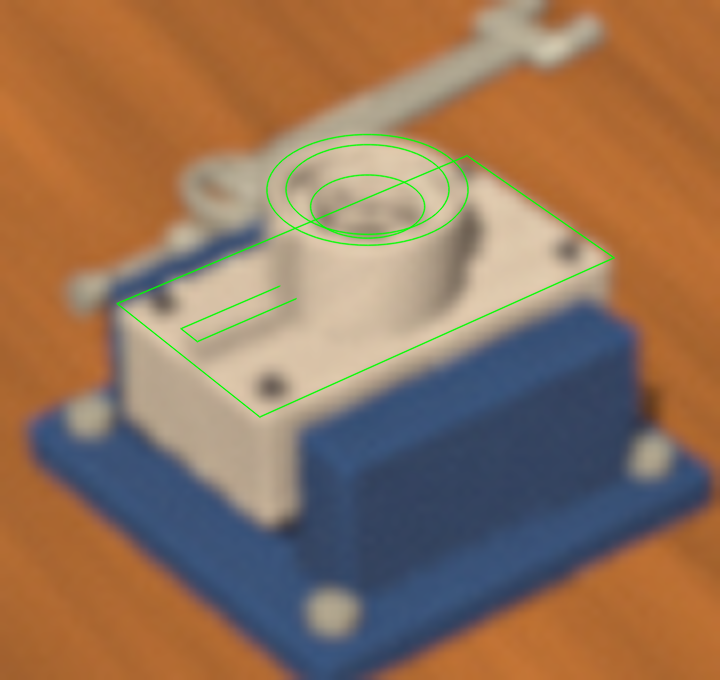

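Both overlays show the port fit within about 1 px. The elbow's top face in the side view sits about 2 px off the model. I'll refine it with a silhouette fit.

```bash
cat >> h.py <<'E'
def parts(c,yaw,z0=0):
    def cyl(r,za,zb): return np.r_[circ((0,0),za,r,24),circ((0,0),zb,r,24)]
    a=np.linspace(0,2*np.pi,24)
    P=[np.r_[sq((0,0),0,.03,.016,.016),sq((0,0),0,.074,.016,.016)],cyl(.015,.003,.03),np.r_[circ((0,0),0,.012,24),circ((0,0),.003,.015,24)]]
    P.append(np.array([[x,.0082*np.cos(t),.058+.0082*np.sin(t)] for x in(.01,.058) for t in a]))
    P.append(np.array([[x,yy,zz] for x in(-.022,.022) for yy in(-.00275,.00275) for zz in(.008,.0125)]))
    return [loc((0,0),yaw,p)+[c[0],c[1],z0] for p in P]
def sil(s,c,yaw,z0,box,k=6):
    x0,y0,x1,y1=box; m=np.zeros(((y1-y0)*k,(x1-x0)*k),np.uint8)
    for P in parts(c,yaw,z0):
        p=(proj(s,P)-[x0,y0]+.5)*k-.5
        cv2.fillConvexPoly(m,cv2.convexHull(np.round(p*16).astype(np.int32)),1,cv2.LINE_8,4)
    return m
def brass(f,box,k=6):
    x0,y0,x1,y1=box
    im=cv2.resize(cv2.imread(f'pics/{f}.png')[y0:y1,x0:x1],None,fx=k,fy=k,interpolation=cv2.INTER_CUBIC)
    h=cv2.cvtColor(im,cv2.COLOR_BGR2HSV)
    return ((h[...,0]>=17)&(h[...,0]<=32)&(h[...,1]>90)&(h[...,2]>60)).astype(np.uint8),im
def fit(views,p0,z0=0,free=3):
    from scipy.optimize import minimize
    ms=[(load(f),b,brass(f,b)[0]) for f,b in views]
    def cost(p):
        z=p[3] if len(p)>3 else z0
        return sum(np.mean(cv2.GaussianBlur(cv2.absdiff(sil(s,p[:2],p[2],z,b),m).astype(np.float32),(1,1),0))*m.size/m.sum() for s,b,m in ms)
    sx=np.array([p0]+[np.array(p0)+d for d in np.diag([.006,.006,.15,.006][:len(p0)])])
    return minimize(cost,p0,method='Nelder-Mead',options=dict(initial_simplex=sx,xatol=1e-4,fatol=1e-5))
E
python3 - <<'E'
from h import *
T=('top0',(170,245,220,305));S=('side0',(420,300,480,370))
for v in([T],[S],[T,S]):
    r=fit(v,[.4755,.2895,.29]);print(len(v),v[0][0],r.x,np.degrees(r.x[2]),r.fun)
out=[]
for f,b in(T,S):
    m,im=brass(f,b); q=sil(load(f),r.x[:2],r.x[2],0,b)
    cs,_=cv2.findContours(m,0,1);cv2.drawContours(im,cs,-1,(255,0,0),1)
    cs,_=cv2.findContours(q,0,1);cv2.drawContours(im,cs,-1,(0,255,0),1)
    out.append(cv2.copyMakeBorder(im,0,420-im.shape[0],0,0,0))
cv2.imwrite('pics/o5.png',np.hstack(out))
E
```

```text
1 top0 [0.47482343 0.28987773 0.32442989] 18.58846364228589 0.10442998373169816
1 side0 [0.47537957 0.29259262 0.33133434] 18.984059381184544 0.09029106313200327
2 top0 [0.47454011 0.29125136 0.30193053] 17.299345031012958 0.24905042739678318
```

View pics/o5.png

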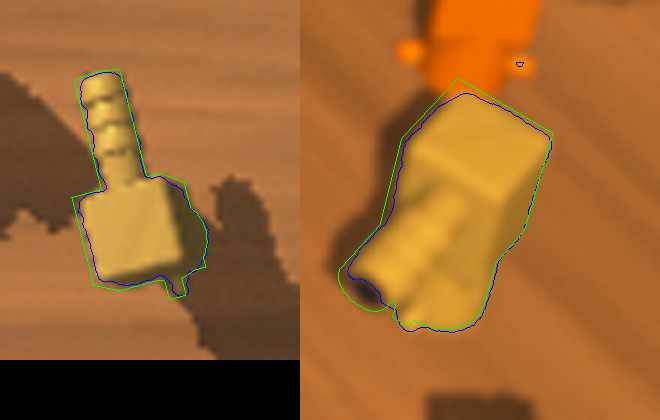

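Run:
```python
from h import *
s=manip.sense(); M=R.from_quat(s['tool_rot']).as_matrix(); print(M.round(3)); y=M[:,1]; print(np.degrees(np.arctan2(y[1],y[0])), np.degrees(s['q']))
```

```text
[[-0.001  0.419  0.908]
 [-0.002  0.908 -0.419]
 [-1.    -0.002 -0.   ]]
65.20408482537508 [ 5.49747834e+01  3.02742400e+01  8.21486271e+01 -8.53112082e-04
  6.76925603e+01 -1.02289573e+01]
```

```bash
cat >> h.py <<'E'
def plan(xyz,yaw,n=1):
    """n calls to reach TCP xyz and tool-y yaw(deg) with tool down; prints end row of each call in units"""
    s=manip.sense(); p=s['tcp_pos'].copy(); Rm=R.from_quat(s['tool_rot'])
    y=Rm.as_matrix()[:,1]; ps=np.degrees(np.arctan2(y[1],y[0])); d=(np.array(xyz)-p)/n; dy=(yaw-ps)/n
    for k in range(n):
        a=np.radians(ps+dy*(k+1)); c,q=np.cos(a),np.sin(a)
        T=R.from_matrix(np.c_[[0,0,-1],[c,q,0],[q,-c,0]])
        print('shift',(Rm.inv().apply(d)/.025).round(3),'turn',(np.degrees((Rm.inv()*T).as_rotvec())/5).round(3))
        Rm=T; ps+=dy
def st():
    s=manip.sense();M=R.from_quat(s['tool_rot']).as_matrix();y=M[:,1]
    print('t %.2f'%s['t'],'tcp',s['tcp_pos'].round(4),'yaw %.2f'%np.degrees(np.arctan2(y[1],y[0])),'down',M[:,0].round(4),'F',s['force'].round(2),'T',s['ft_torque'].round(3),'gap %.1f'%(s['finger_gap']*85.4),'q',np.degrees(s['q']).round(1))
E
python3 - <<'E'
from h import *
plan([.475,.291,.15],-72,4)
E
```

```text
shift [ 0.806 -1.608  3.093] turn [6.86e+00 3.00e-03 2.30e-02]
shift [0.804 0.413 3.462] turn [13.72  0.    0.  ]
shift [0.804 3.374 0.878] turn [13.72  0.    0.  ]
shift [ 0.804  2.049 -2.821] turn [13.72  0.    0.  ]
```

```bash
sed -i 's/ps+dy\*(k+1)/ps+dy/' h.py
python3 - <<'E'
from h import *
plan([.475,.291,.15],-72,4)
E
```

```text
shift [ 0.806 -1.608  3.093] turn [6.86e+00 3.00e-03 2.30e-02]
shift [0.804 0.413 3.462] turn [6.86 0.   0.  ]
shift [0.804 2.292 2.627] turn [6.86 0.   0.  ]
shift [0.804 3.374 0.878] turn [6.86 0.   0.  ]
```

Emit:
carry_out --commands '[[[0.16,-0.32,0.62,1.37,0,0,60],[0.32,-0.64,1.24,2.74,0,0,60],[0.48,-0.96,1.86,4.12,0,0,60],[0.64,-1.28,2.48,5.49,0,0,60],[0.8,-1.6,3.1,6.86,0,0,60]]]' --force 40

```text
t: 0.6
tcp_pos: [0.3158, 0.4977, 0.2107]
tool_rot: [0.35, 0.614, -0.351, 0.614]
force: [-0.2, -0.6, -0.6]
finger_gap: 0.701
```

Emit:
carry_out --commands '[[[0.16,0.08,0.69,1.37,0,0,60],[0.32,0.16,1.38,2.74,0,0,60],[0.48,0.25,2.08,4.12,0,0,60],[0.64,0.33,2.77,5.49,0,0,60],[0.8,0.41,3.46,6.86,0,0,60]]]'

```text
t: 1.1
tcp_pos: [0.369, 0.4288, 0.1907]
tool_rot: [-0.515, -0.484, 0.516, -0.484]
force: [-0.0, -0.7, 0.6]
finger_gap: 0.704
```

Emit:
carry_out --commands '[[[0.16,0.46,0.53,1.37,0,0,60],[0.32,0.92,1.05,2.74,0,0,60],[0.48,1.38,1.58,4.12,0,0,60],[0.64,1.83,2.1,5.49,0,0,60],[0.8,2.29,2.63,6.86,0,0,60]]]'

```text
t: 1.6
tcp_pos: [0.4222, 0.3598, 0.1708]
tool_rot: [-0.635, -0.31, 0.636, -0.31]
force: [0.1, 0.3, 0.1]
finger_gap: 0.702
```

Emit:
carry_out --commands '[[[0.16,0.67,0.18,1.37,0,0,60],[0.32,1.35,0.35,2.74,0,0,60],[0.48,2.02,0.53,4.12,0,0,60],[0.64,2.7,0.7,5.49,0,0,60],[0.8,3.37,0.88,6.86,0,0,60]]]'

```text
t: 2.1
tcp_pos: [0.4755, 0.291, 0.1508]
tool_rot: [-0.698, -0.109, 0.699, -0.109]
force: [-0.7, -0.2, 0.2]
finger_gap: 0.699
```

Run:
```python
from h import *
st(); snap('side','side1'); snap('top','top1'); 
plan([.475,.291,.15],-72,1)
plan([.475,.291,.031],-72,1)
crop('side1',380,200,540,400,3,'e1')
```

```text
t 2.10 tcp [0.4755 0.291  0.1508] yaw -72.28 down [-8.e-04 -3.e-04 -1.e+00] F [-0.67 -0.21  0.24] T [-0.015 -0.052 -0.027] gap 59.7 q [20.  31.3 96.2  0.  52.5 92.3]
shift [ 0.021 -0.047  0.035] turn [-0.027  0.012 -0.005]
shift [ 4.781 -0.049  0.03 ] turn [-0.027  0.012 -0.005]
```

View pics/e1.png

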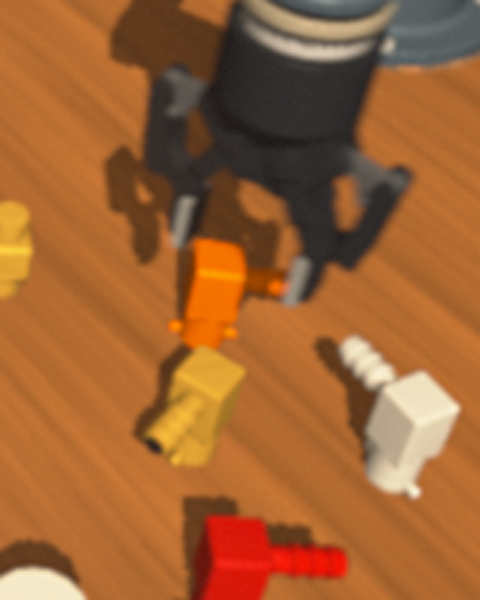

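The side view shows the open gripper above the brass elbow, with the elbow at e1 crop (200,400) and both neighbours clear of the fingers. I'll descend.

Emit:
carry_out --commands '[[[0.6,-0.02,0.02,0,0,0,60],[1.4,-0.05,0.03,0,0,0,60],[2.2,-0.05,0.03,0,0,0,60],[3.0,-0.05,0.03,0,0,0,60],[3.6,-0.05,0.03,0,0,0,60]]]'

```text
t: 2.7
tcp_pos: [0.4731, 0.2932, 0.0602]
tool_rot: [-0.698, -0.112, 0.699, -0.112]
force: [0.0, -0.4, -0.5]
finger_gap: 0.699
```

Run:
```python
from h import *
st(); snap('side','side2'); 
plan([.475,.291,.031],-72,1)
crop('side2',400,240,520,400,4,'e2')
```

```text
t 2.70 tcp [0.4731 0.2932 0.0602] yaw -71.80 down [-1.7e-03 -3.0e-04 -1.0e+00] F [ 0.05 -0.43 -0.47] T [ 0.047 -0.018 -0.004] gap 59.7 q [20.3 39.6 99.4  0.  41.1 92.1]
shift [ 1.091  0.1   -0.107] turn [0.035 0.063 0.002]
```

View pics/e2.png

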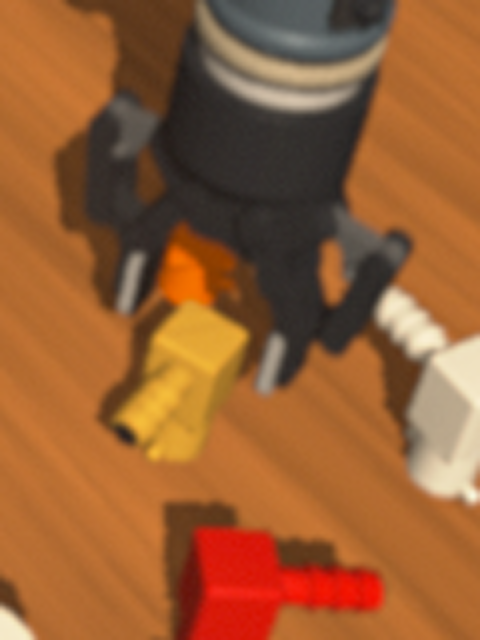

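The fingertips straddle the elbow, at e2 (130,285) and (275,375) with the body at (198,335). I'll lower the rest of the way.

Emit:
carry_out --commands '[[[0.4,0,0,0,0,0,60],[0.8,0,0,0,0,0,60],[1.09,0,0,0,0,0,60],[1.09,0,0,0,0,0,60],[1.09,0,0,0,0,0,60]]]'

```text
t: 3.25
tcp_pos: [0.4744, 0.2926, 0.0342]
tool_rot: [0.698, 0.111, -0.698, 0.111]
force: [-0.6, 0.5, 0.6]
finger_gap: 0.701
```

Run:
```python
from h import *
st(); plan([.475,.291,.031],-72,1)
```

```text
t 3.25 tcp [0.4744 0.2926 0.0342] yaw -71.99 down [ 2.e-04  1.e-04 -1.e+00] F [-0.59  0.5   0.57] T [ 0.013 -0.069 -0.04 ] gap 59.9 q [20.2 42.2 99.8 -0.  38.  92.2]
shift [ 0.126  0.07  -0.004] turn [ 0.002 -0.002  0.   ]
```

Emit:
carry_out --commands '[[[0.12,0.07,0,0,0,0,45],[0.12,0.07,0,0,0,0,36],[0.12,0.07,0,0,0,0,28],[0.12,0.07,0,0,0,0,28],[0.12,0.07,0,0,0,0,28]]]' --force 50

```text
t: 3.75
tcp_pos: [0.4749, 0.2909, 0.0313]
tool_rot: [0.699, 0.111, -0.698, 0.111]
force: [-0.5, -0.9, 1.8]
finger_gap: 0.368
```

Emit:
carry_out --commands '[[[0,0,0,0,0,0,28],[0,0,0,0,0,0,28],[0,0,0,0,0,0,28],[0,0,0,0,0,0,28],[0,0,0,0,0,0,28]]]'

```text
t: 4.25
tcp_pos: [0.4749, 0.2909, 0.0313]
tool_rot: [0.699, 0.111, -0.698, 0.111]
force: [-0.4, -1.4, 5.5]
finger_gap: 0.365
```

Run:
```python
from h import *
st(); snap('side','side3'); snap('top','top3')
crop('side3',400,240,520,400,4,'e3')
```

```text
t 4.25 tcp [0.4749 0.2909 0.0313] yaw -71.99 down [ 4.e-04  0.e+00 -1.e+00] F [-0.44 -1.39  5.46] T [-0.236  0.012  0.037] gap 31.2 q [20.  42.5 99.9 -0.  37.6 92. ]
```

View pics/e3.png

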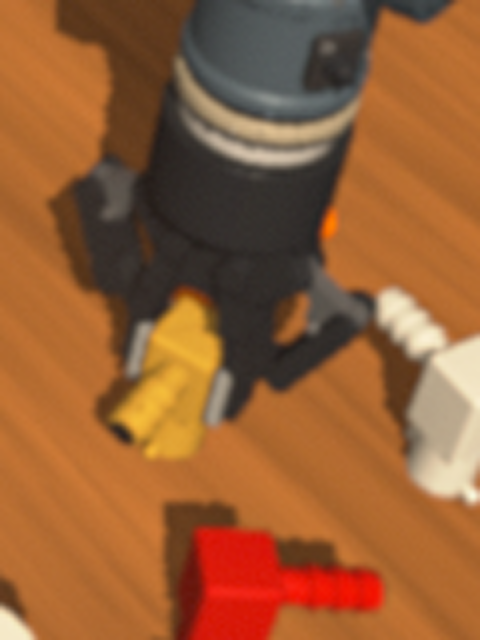

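The elbow is gripped (gap 31 mm). I'll lift it straight up.

Emit:
carry_out --commands '[[[-0.2,0,0,0,0,0,28],[-0.8,0,0,0,0,0,28],[-2.2,0,0,0,0,0,28],[-3.8,0,0,0,0,0,28],[-5.4,0,0,0,0,0,28]]]'

```text
t: 4.85
tcp_pos: [0.4738, 0.2907, 0.1664]
tool_rot: [-0.697, -0.11, 0.699, -0.111]
force: [0.4, 0.3, -1.2]
finger_gap: 0.369
```

Run:
```python
from h import *
st(); plan([.4745,.291,.166],-72,1); plan([.508,-.1805,.180],26,5)
```

```text
t 4.85 tcp [0.4738 0.2907 0.1664] yaw -72.00 down [-2.7e-03 -7.0e-04 -1.0e+00] F [ 0.41  0.34 -1.16] T [ 0.005 -0.005 -0.014] gap 31.5 q [20.  29.9 95.7  0.  54.6 92. ]
shift [ 0.017 -0.003 -0.03 ] turn [-0.001  0.032  0.002]
shift [-0.107  3.67   0.905] turn [-3.92   0.031  0.007]
shift [-0.109  3.154  2.083] turn [-3.92  0.    0.  ]
shift [-0.109  2.272  3.02 ] turn [-3.92  0.    0.  ]
shift [-0.109  1.127  3.607] turn [-3.92  0.    0.  ]
shift [-0.109 -0.148  3.777] turn [-3.92  0.    0.  ]
```

Emit:
carry_out --commands '[[[-0.02,0.73,0.18,-0.78,0,0,28],[-0.04,1.47,0.36,-1.57,0,0,28],[-0.06,2.2,0.54,-2.35,0,0,28],[-0.08,2.94,0.72,-3.14,0,0,28],[-0.11,3.67,0.9,-3.92,0,0,28]]]'

```text
t: 5.35
tcp_pos: [0.481, 0.196, 0.1683]
tool_rot: [-0.669, -0.229, 0.67, -0.229]
force: [-0.5, -0.4, -2.1]
finger_gap: 0.37
```

Emit:
carry_out --commands '[[[-0.02,0.63,0.42,-0.78,0,0,28],[-0.04,1.26,0.83,-1.57,0,0,28],[-0.06,1.89,1.25,-2.35,0,0,28],[-0.08,2.52,1.67,-3.14,0,0,28],[-0.11,3.15,2.08,-3.92,0,0,28]]]'

```text
t: 5.85
tcp_pos: [0.4879, 0.102, 0.171]
tool_rot: [-0.62, -0.34, 0.621, -0.339]
force: [-0.2, 0.4, -2.8]
finger_gap: 0.366
```

Emit:
carry_out --commands '[[[-0.02,0.45,0.6,-0.78,0,0,28],[-0.04,0.91,1.21,-1.57,0,0,28],[-0.06,1.36,1.81,-2.35,0,0,28],[-0.08,1.82,2.42,-3.14,0,0,28],[-0.11,2.27,3.02,-3.92,0,0,28]]]'

```text
t: 6.35
tcp_pos: [0.4948, 0.0079, 0.1738]
tool_rot: [-0.553, -0.44, 0.554, -0.44]
force: [0.7, -0.0, -1.9]
finger_gap: 0.368
```

Emit:
carry_out --commands '[[[-0.02,0.23,0.72,-0.78,0,0,28],[-0.04,0.45,1.44,-1.57,0,0,28],[-0.06,0.68,2.16,-2.35,0,0,28],[-0.08,0.9,2.89,-3.14,0,0,28],[-0.11,1.13,3.61,-3.92,0,0,28]]]'

```text
t: 6.85
tcp_pos: [0.5017, -0.0863, 0.1765]
tool_rot: [0.47, 0.528, -0.471, 0.527]
force: [0.9, -0.4, -1.5]
finger_gap: 0.371
```

Run:
```python
from h import *
st(); plan([.508,-.1805,.180],26,1)
```

```text
t 6.85 tcp [ 0.5017 -0.0863  0.1765] yaw 6.56 down [-1.5e-03  9.0e-04 -1.0e+00] F [ 0.86 -0.42 -1.51] T [ 0.022 -0.012  0.001] gap 31.7 q [-22.4  25.9 101.8   0.   52.4 -28.9]
shift [-0.143 -0.18   3.772] turn [-3.888 -0.014  0.014]
```

Emit:
carry_out --commands '[[[-0.05,-0.06,1.25,-1.3,0,0,28],[-0.1,-0.12,2.5,-2.6,0,0,28],[-0.14,-0.18,3.77,-3.89,0,0,28],[-0.14,-0.18,3.77,-3.89,0,0,28],[-0.14,-0.18,3.77,-3.89,0,0,28]]]'

```text
t: 7.35
tcp_pos: [0.5077, -0.1801, 0.1799]
tool_rot: [0.376, 0.599, -0.376, 0.598]
force: [-0.1, 0.5, -2.0]
finger_gap: 0.368
```

Run:
```python
from h import *
st(); snap('side','side4'); snap('top','top4')
crop('side4',230,70,390,230,4,'e4')
crop('top4',365,205,485,325,5,'e5')
```

```text
t 7.35 tcp [ 0.5077 -0.1801  0.1799] yaw 25.69 down [-0.0015  0.0016 -1.    ] F [-0.05  0.48 -1.95] T [0.013 0.028 0.001] gap 31.5 q [-31.4  27.6  97.4   0.   55.  -57.2]
```

View pics/e4.png

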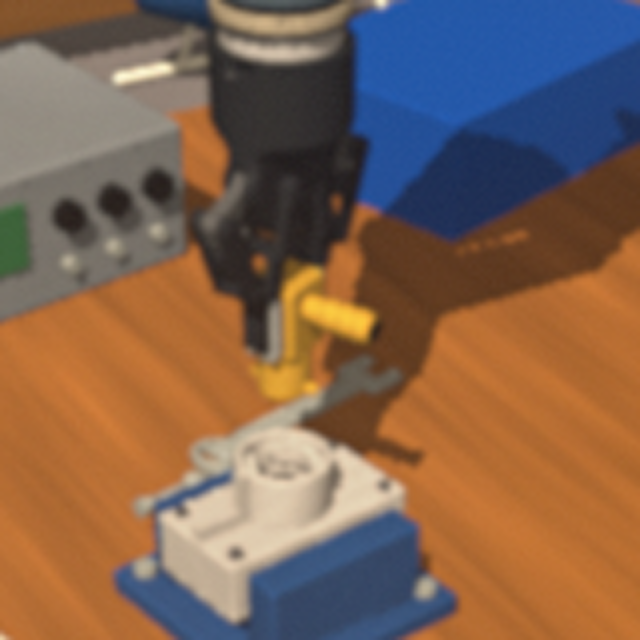

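View pics/e5.png

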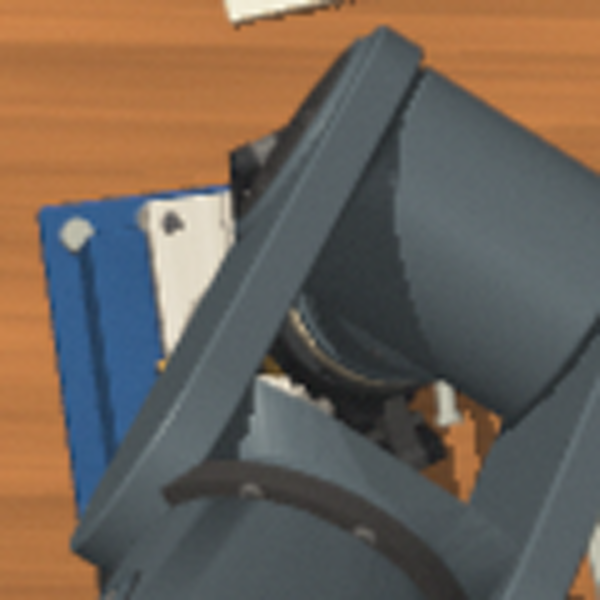

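Run:
```python
from h import *
box=(270,125,340,205)
f='side4'; s=load(f); k=8
m,im=brass(f,box,k)
for dx,col in((0,(0,255,0)),):
    q=sil(s,(.5077,-.1801),np.radians(115.7),.1487,box,k)
    cs,_=cv2.findContours(q,0,1);cv2.drawContours(im,cs,-1,col,1)
for P in port((.5085,-.1805),np.radians(7))[:4]:
    p=((proj(s,P)-[box[0],box[1]]+.5)*k-.5); cv2.polylines(im,[np.round(p).astype(np.int32)],False,(255,0,255),1)
cv2.imwrite('pics/o6.png',im)
```

```text
(no output)
```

View pics/o6.png

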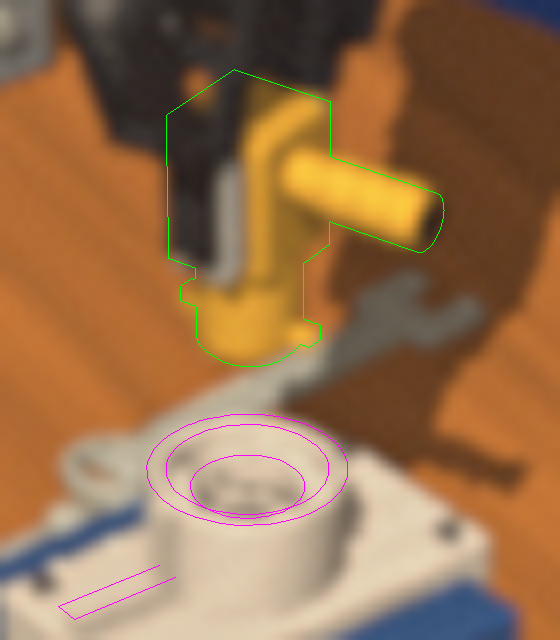

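The projected model matches the held elbow to within 1 px, with the foot directly above the mouth. I'll descend to just above contact.

Run:
```python
from h import *
plan([.5083,-.1805,.142],26,1)
```

```text
shift [1.52  0.002 0.079] turn [-0.033 -0.027  0.011]
```

Emit:
carry_out --commands '[[[0.4,0,0.03,0,0,0,28],[0.8,0,0.03,0,0,0,28],[1.2,0,0.03,0,0,0,28],[1.5,0,0.03,0,0,0,28],[1.5,0,0.03,0,0,0,28]]]'

```text
t: 7.95
tcp_pos: [0.5077, -0.18, 0.1414]
tool_rot: [0.375, 0.6, -0.375, 0.598]
force: [-1.0, -0.8, -2.0]
finger_gap: 0.369
```

Run:
```python
from h import *
st(); plan([.5083,-.1805,.133],26,1)
```

```text
t 7.95 tcp [ 0.5077 -0.18    0.1414] yaw 25.86 down [-0.003   0.0018 -1.    ] F [-1.02 -0.78 -2.03] T [-0.029  0.011 -0.009] gap 31.5 q [-31.4  31.   99.2   0.   50.  -57.3]
shift [0.336 0.012 0.029] turn [-0.027 -0.034  0.022]
```

Emit:
carry_out --commands '[[[0.08,0.01,0.02,0,0,0,28],[0.16,0.01,0.02,0,0,0,28],[0.24,0.01,0.02,0,0,0,28],[0.32,0.01,0.02,0,0,0,28],[0.36,0.01,0.02,0,0,0,28]]]'

```text
t: 8.45
tcp_pos: [0.5091, -0.1811, 0.134]
tool_rot: [0.376, 0.599, -0.376, 0.599]
force: [-0.1, -0.2, -1.6]
finger_gap: 0.367
```

Emit:
carry_out --commands '[[[0.02,0,0,0,0,0,28],[0.04,0,0,0,0,0,28],[0.06,0,0,0,0,0,28],[0.08,0,0,0,0,0,28],[0.1,0,0,0,0,0,28]]]'

```text
t: 8.95
tcp_pos: [0.5092, -0.1811, 0.1316]
tool_rot: [0.375, 0.599, -0.375, 0.599]
force: [-1.2, 0.2, -1.1]
finger_gap: 0.372
```

Run:
```python
from h import *
st()
```

```text
t 8.95 tcp [ 0.5092 -0.1811  0.1316] yaw 25.85 down [ 1.e-04 -1.e-04 -1.e+00] F [-1.24  0.2  -1.12] T [-0.04  -0.016 -0.016] gap 31.8 q [-31.4  31.9  99.6  -0.   48.5 -57.3]
```

Emit:
carry_out --commands '[[[0.02,-0.01,-0.01,0,0,0,28],[0.04,-0.02,-0.02,0,0,0,28],[0.06,-0.02,-0.03,0,0,0,28],[0.08,-0.02,-0.03,0,0,0,28],[0.1,-0.02,-0.03,0,0,0,28]]]'

```text
t: 9.45
tcp_pos: [0.5084, -0.1806, 0.1291]
tool_rot: [0.375, 0.599, -0.375, 0.599]
force: [-1.4, 0.4, 0.2]
finger_gap: 0.367
```

Emit:
carry_out --commands '[[[0.02,0,0,0,0,0,28],[0.04,0,0,0,0,0,28],[0.06,0,0,0,0,0,28],[0.06,0,0,0,0,0,28],[0.06,0,0,0,0,0,28]]]'

```text
t: 9.95
tcp_pos: [0.5086, -0.1806, 0.1276]
tool_rot: [0.376, 0.599, -0.375, 0.599]
force: [1.5, 0.8, -1.8]
finger_gap: 0.37
```

Emit:
carry_out --commands '[[[0.01,0,0,0,0,0,28],[0.02,0,0,0,0,0,28],[0.03,0,0,0,0,0,28],[0.04,0,0,0,0,0,28],[0.04,0,0,0,0,0,28]]]'

```text
t: 10.45
tcp_pos: [0.5086, -0.1806, 0.1269]
tool_rot: [0.376, 0.599, -0.375, 0.599]
force: [1.0, 2.8, 2.5]
finger_gap: 0.373
```

Emit:
carry_out --commands '[[[0.01,0,0,0,0,0,28],[0.02,0,0,0,0,0,28],[0.03,0,0,0,0,0,28],[0.04,0,0,0,0,0,28],[0.04,0,0,0,0,0,28]]]'

```text
t: 10.95
tcp_pos: [0.5086, -0.1807, 0.1266]
tool_rot: [0.376, 0.599, -0.375, 0.599]
force: [0.7, 2.8, 9.8]
finger_gap: 0.37
```

Contact came at TCP z 0.1269, as expected for lugs resting on the neck. I'll ease off slightly and turn clockwise to look for the slot.

Emit:
carry_out --commands '[[[-0.01,0,0,0.2,0,0,28],[-0.015,0,0,0.4,0,0,28],[-0.015,0,0,0.5,0,0,28],[-0.015,0,0,0.6,0,0,28],[-0.015,0,0,0.6,0,0,28]]]'

```text
t: 11.45
tcp_pos: [0.5087, -0.1809, 0.1265]
tool_rot: [0.391, 0.589, -0.391, 0.59]
force: [1.3, 2.1, 6.5]
finger_gap: 0.368
```

Run:
```python
from h import *
st()
```

```text
t 11.45 tcp [ 0.5087 -0.1809  0.1265] yaw 22.86 down [ 1.e-03 -6.e-04 -1.e+00] F [1.27 2.12 6.46] T [ 0.549 -0.162  0.121] gap 31.4 q [-31.4  32.4  99.9  -0.   47.7 -54.3]
```

Emit:
carry_out --commands '[[[0,0,0,0.2,0,0,28],[0,0,0,0.4,0,0,28],[0,0,0,0.5,0,0,28],[0,0,0,0.6,0,0,28],[0,0,0,0.6,0,0,28]]]'

```text
t: 11.95
tcp_pos: [0.5088, -0.1808, 0.1257]
tool_rot: [0.407, 0.578, -0.406, 0.579]
force: [3.5, 2.8, -1.0]
finger_gap: 0.369
```

Run:
```python
from h import *
st()
```

```text
t 11.95 tcp [ 0.5088 -0.1808  0.1257] yaw 19.82 down [ 8.e-04 -2.e-04 -1.e+00] F [ 3.48  2.77 -0.96] T [ 0.389 -0.704 -0.032] gap 31.5 q [-31.4  32.4  99.9   0.   47.6 -51.3]
```

Fz fell off and z dropped at barb yaw of about 110°, so the slot is found. I'll lower gently with a small lateral ease.

Emit:
carry_out --commands '[[[0,0.01,-0.005,0.1,0,0,28],[0.02,0.015,-0.01,0.2,0,0,28],[0.04,0.015,-0.01,0.2,0,0,28],[0.06,0.015,-0.01,0.2,0,0,28],[0.06,0.015,-0.01,0.2,0,0,28]]]'

```text
t: 12.45
tcp_pos: [0.5086, -0.1804, 0.1244]
tool_rot: [0.411, 0.575, -0.411, 0.575]
force: [3.1, 0.2, -1.5]
finger_gap: 0.367
```

Run:
```python
from h import *
st()
```

```text
t 12.45 tcp [ 0.5086 -0.1804  0.1244] yaw 18.86 down [-1.e-04 -3.e-04 -1.e+00] F [ 3.11  0.22 -1.49] T [ 0.095 -0.484  0.035] gap 31.4 q [-31.4  32.5  99.9  -0.   47.5 -50.2]
```

Emit:
carry_out --commands '[[[0.03,0.01,0,0,0,0,28],[0.07,0.015,0,0,0,0,28],[0.11,0.015,0,0,0,0,28],[0.15,0.015,0,0,0,0,28],[0.16,0.015,0,0,0,0,28]]]'

```text
t: 12.95
tcp_pos: [0.5085, -0.18, 0.1201]
tool_rot: [0.411, 0.576, -0.411, 0.575]
force: [1.0, 0.2, -1.0]
finger_gap: 0.371
```

Run:
```python
from h import *
st()
```

```text
t 12.95 tcp [ 0.5085 -0.18    0.1201] yaw 18.86 down [-1.1e-03  4.0e-04 -1.0e+00] F [ 1.02  0.15 -1.  ] T [ 0.027 -0.238  0.052] gap 31.7 q [-31.4  33.  100.1  -0.   47.  -50.2]
```

Emit:
carry_out --commands '[[[0.05,0,0,0,0,0,28],[0.1,0,0,0,0,0,28],[0.15,0,0,0,0,0,28],[0.18,0,0,0,0,0,28],[0.2,0,0,0,0,0,28]]]'

```text
t: 13.45
tcp_pos: [0.5086, -0.1801, 0.1152]
tool_rot: [0.411, 0.575, -0.411, 0.575]
force: [-0.6, -0.2, -2.9]
finger_gap: 0.373
```

Run:
```python
from h import *
st()
```

```text
t 13.45 tcp [ 0.5086 -0.1801  0.1152] yaw 18.85 down [-8.e-04  3.e-04 -1.e+00] F [-0.62 -0.23 -2.88] T [-0.004 -0.003 -0.003] gap 31.9 q [-31.4  33.4 100.3  -0.   46.4 -50.2]
```

Emit:
carry_out --commands '[[[0.03,0,0,0,0,0,28],[0.05,0,0,0,0,0,28],[0.06,0,0,0,0,0,28],[0.06,0,0,0.1,0,0,28],[0.06,0,0,0.2,0,0,28]]]'

```text
t: 13.95
tcp_pos: [0.5089, -0.1801, 0.114]
tool_rot: [0.416, 0.571, -0.417, 0.571]
force: [-1.0, -0.0, 0.1]
finger_gap: 0.37
```

Run:
```python
from h import *
st()
```

```text
t 13.95 tcp [ 0.5089 -0.1801  0.114 ] yaw 17.82 down [-2.e-04 -0.e+00 -1.e+00] F [-0.99 -0.05  0.12] T [-0.007  0.137  0.075] gap 31.6 q [-31.4  33.5 100.3  -0.   46.2 -49.2]
```

The washer is touched at TCP z 0.114. I'll screw clockwise in small steps, lowering along the thread.

Emit:
carry_out --commands '[[[0.005,0,0,0.3,0,0,28],[0.01,0,0,0.6,0,0,28],[0.015,0,0,0.9,0,0,28],[0.018,0,0,1.2,0,0,28],[0.02,0,0,1.5,0,0,28]]]'

```text
t: 14.45
tcp_pos: [0.5089, -0.1801, 0.1135]
tool_rot: [0.453, 0.543, -0.453, 0.543]
force: [-2.5, 0.4, 1.1]
finger_gap: 0.368
```

Run:
```python
from h import *
st()
```

```text
t 14.45 tcp [ 0.5089 -0.1801  0.1135] yaw 10.23 down [-1.e-04  1.e-04 -1.e+00] F [-2.45  0.38  1.08] T [0.133 0.228 0.052] gap 31.5 q [-31.4  33.6 100.3   0.   46.1 -41.6]
```

Emit:
carry_out --commands '[[[0.005,-0.01,0,0.4,0,0,28],[0.008,-0.01,0,0.8,0,0,28],[0.012,-0.01,0,1.2,0,0,28],[0.016,-0.01,0,1.6,0,0,28],[0.02,-0.01,0,2.0,0,0,28]]]'

```text
t: 14.95
tcp_pos: [0.5089, -0.1802, 0.1132]
tool_rot: [0.499, 0.501, -0.499, 0.501]
force: [-1.5, 0.4, 2.5]
finger_gap: 0.37
```

Run:
```python
from h import *
st()
```

```text
t 14.95 tcp [ 0.5089 -0.1802  0.1132] yaw 0.21 down [ 4.e-04 -1.e-04 -1.e+00] F [-1.54  0.36  2.48] T [0.078 0.198 0.003] gap 31.6 q [-31.4  33.6 100.4   0.   46.  -31.6]
```

Emit:
carry_out --commands '[[[0.004,-0.005,0,0.4,0,0,28],[0.008,-0.01,0,0.8,0,0,28],[0.012,-0.01,0,1.2,0,0,28],[0.016,-0.01,0,1.6,0,0,28],[0.02,-0.01,0,2.0,0,0,28]]]'

```text
t: 15.45
tcp_pos: [0.5088, -0.1803, 0.1128]
tool_rot: [0.541, 0.455, -0.541, 0.456]
force: [-0.1, 0.5, 3.0]
finger_gap: 0.368
```

Run:
```python
from h import *
st()
```

```text
t 15.45 tcp [ 0.5088 -0.1803  0.1128] yaw -9.80 down [ 9.e-04 -4.e-04 -1.e+00] F [-0.15  0.46  2.96] T [0.122 0.18  0.064] gap 31.4 q [-31.4  33.6 100.4   0.   45.9 -21.6]
```

Emit:
carry_out --commands '[[[0.004,0,0,0.4,0,0,28],[0.008,0,0,0.8,0,0,28],[0.012,0,0,1.2,0,0,28],[0.016,0,0,1.6,0,0,28],[0.02,0,0,2.0,0,0,28]]]'

```text
t: 15.95
tcp_pos: [0.509, -0.1804, 0.1125]
tool_rot: [0.579, 0.406, -0.578, 0.407]
force: [-0.8, 1.1, 3.2]
finger_gap: 0.369
```

Emit:
carry_out --commands '[[[0.004,0,0,0.4,0,0,28],[0.008,0,0,0.8,0,0,28],[0.012,0,0,1.2,0,0,28],[0.016,0,0,1.6,0,0,28],[0.018,0,0,2.0,0,0,28]]]'

```text
t: 16.45
tcp_pos: [0.5092, -0.1805, 0.1121]
tool_rot: [0.612, 0.354, -0.611, 0.355]
force: [-0.7, 0.8, 3.5]
finger_gap: 0.373
```

Run:
```python
from h import *
st();snap('side','side6');crop('side6',250,120,350,220,6,'e6')
```

```text
t 16.45 tcp [ 0.5092 -0.1805  0.1121] yaw -29.79 down [ 1.7e-03 -9.0e-04 -1.0e+00] F [-0.74  0.78  3.51] T [0.154 0.096 0.086] gap 31.9 q [-31.4  33.7 100.4   0.   45.8  -1.6]
```

View pics/e6.png

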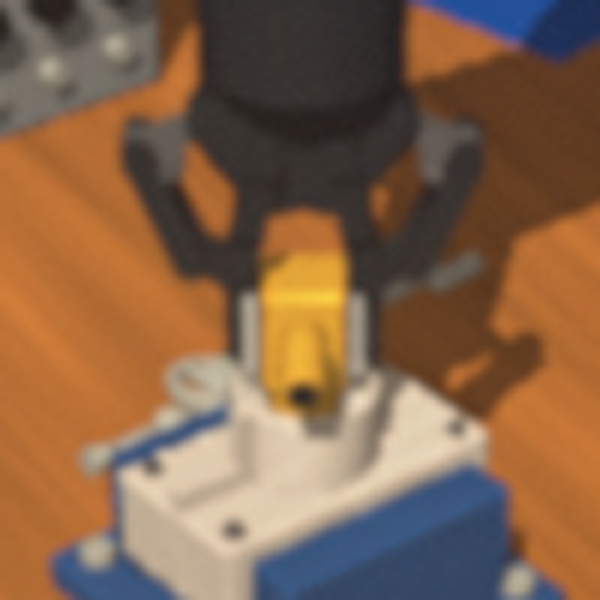

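The elbow sits deep in the collar, and its barb points at the camera (e6 305,390), still gripped square. I'll keep turning.

Emit:
carry_out --commands '[[[0.002,0,0,0.4,0,0,28],[0.004,0,0,0.8,0,0,28],[0.006,0,0,1.2,0,0,28],[0.008,0,0,1.6,0,0,28],[0.01,0,0,2.0,0,0,28]]]'

```text
t: 17.0
tcp_pos: [0.5093, -0.1806, 0.112]
tool_rot: [0.641, 0.3, -0.64, 0.301]
force: [-0.2, 0.9, 4.5]
finger_gap: 0.37
```

Emit:
carry_out --commands '[[[0,0,0,0.4,0,0,28],[0,0,0,0.8,0,0,28],[0,0,0,1.2,0,0,28],[0,0,0,1.6,0,0,28],[0,0,0,2.0,0,0,28]]]'

```text
t: 17.5
tcp_pos: [0.5094, -0.1805, 0.112]
tool_rot: [0.665, 0.243, -0.663, 0.244]
force: [-0.4, 0.5, 5.5]
finger_gap: 0.372
```

Run:
```python
from h import *
st()
```

```text
t 17.50 tcp [ 0.5094 -0.1805  0.112 ] yaw -49.75 down [ 2.3e-03 -9.0e-04 -1.0e+00] F [-0.35  0.5   5.48] T [0.204 0.078 0.086] gap 31.8 q [-31.4  33.7 100.4   0.   45.7  18.4]
```

Emit:
carry_out --commands '[[[0,0,0,0.4,0,0,28],[0,0,0,0.8,0,0,28],[0,0,0,1.2,0,0,28],[0,0,0,1.6,0,0,28],[0,0,0,2.0,0,0,28]]]'

```text
t: 18.0
tcp_pos: [0.5095, -0.1804, 0.112]
tool_rot: [0.683, 0.184, -0.682, 0.185]
force: [0.1, 1.7, 6.1]
finger_gap: 0.368
```

Emit:
carry_out --commands '[[[0,0,0,0.4,0,0,28],[0,0,0,0.8,0,0,28],[0,0,0,1.2,0,0,28],[0,0,0,1.6,0,0,28],[0,0,0,2.0,0,0,28]]]'

```text
t: 18.5
tcp_pos: [0.5095, -0.1804, 0.1121]
tool_rot: [0.697, 0.124, -0.695, 0.125]
force: [0.5, 1.5, 3.8]
finger_gap: 0.369
```

Run:
```python
from h import *
st();snap('side','side7');crop('side7',250,120,350,220,6,'e7');snap('top','top7');crop('top7',365,205,465,305,6,'e8')
```

```text
t 18.50 tcp [ 0.5095 -0.1804  0.1121] yaw -69.76 down [ 2.5e-03 -7.0e-04 -1.0e+00] F [0.5  1.51 3.85] T [0.287 0.009 0.019] gap 31.5 q [-3.140e+01  3.370e+01  1.004e+02  1.000e-01  4.570e+01  3.840e+01]
```

View pics/e7.png

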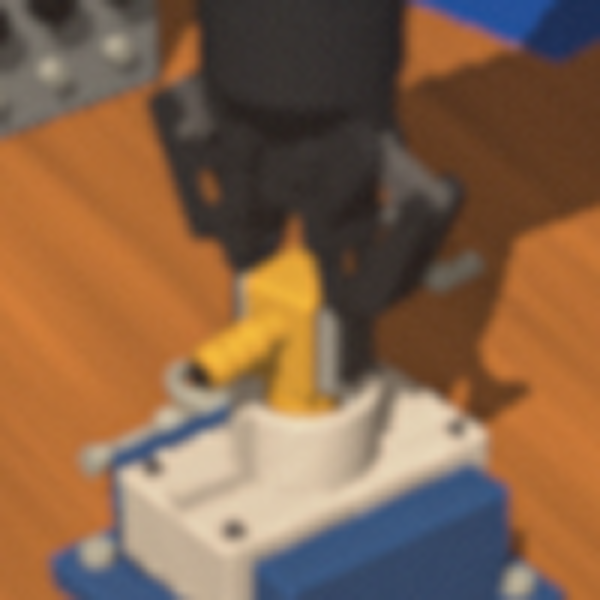

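View pics/e8.png

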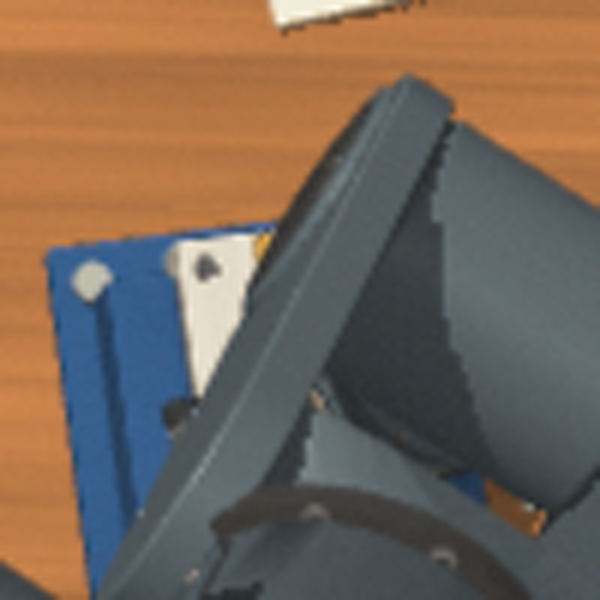

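Run:
```python
from h import *
s=load('top0')
W=[atz(s,((x+.5)/8-.5+370,(y+.5)/8-.5+230),.075) for x,y in((235,155),(428,132),(290,568),(487,543))]
W=np.array(W)
for a,b,o in((2,0,0),(3,1,0),(1,0,90),(3,2,90)):
    d=W[b]-W[a]; print(np.degrees(np.arctan2(d[1],d[0]))-o, np.hypot(*d[:2]))
print(W.mean(0))
# elbow fit in side7
box=(275,150,325,195);f='side7'
k=12;m,im=brass(f,box,k)
for yw,col in((20,(0,255,0)),(7,(255,0,255))):
    q=sil(load(f),(.5095,-.1804),np.radians(yw),.0812,box,k)
    cs,_=cv2.findContours(q,0,1);cv2.drawContours(im,cs,-1,col,1)
cv2.imwrite('pics/o7.png',im)
```

```text
8.277497781263072 0.11057292892841926
8.562223177891246 0.11029707054119202
8.526629079997846 0.05217995905632557
8.825262257741969 0.05272998303286834
[ 0.50874867 -0.18255819  0.075     ]
```

View pics/o7.png

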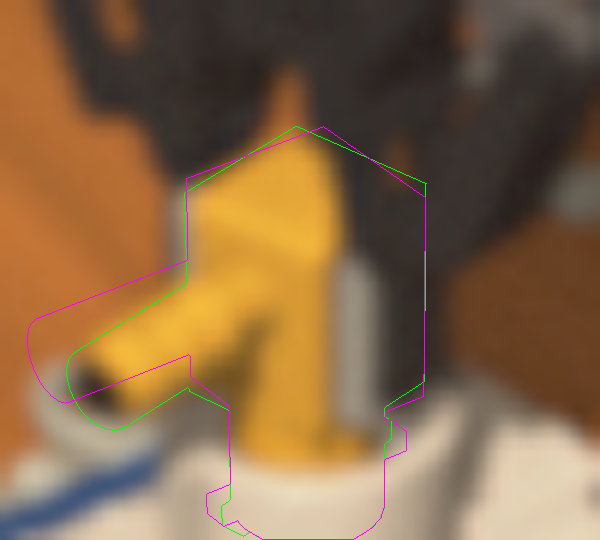

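The barb matches a yaw of about 20–21°, and the pump-body screws give the rib at 8.5°. I'll turn the last 12°.

Emit:
carry_out --commands '[[[0,0,0,0.5,0,0,28],[0,0,0,1.0,0,0,28],[0,0,0,1.5,0,0,28],[0,0,0,2.0,0,0,28],[0,0,0,2.4,0,0,28]]]'

```text
t: 19.1
tcp_pos: [0.5095, -0.1803, 0.1121]
tool_rot: [0.706, 0.05, -0.704, 0.051]
force: [0.1, 1.1, 6.1]
finger_gap: 0.372
```

Emit:
carry_out --commands '[[[0,0,0,0,0,0,28],[0,0,0,0,0,0,28],[0,0,0,0,0,0,28],[0,0,0,0,0,0,28],[0,0,0,0,0,0,28]]]'

```text
t: 19.6
tcp_pos: [0.5095, -0.1803, 0.112]
tool_rot: [0.706, 0.051, -0.704, 0.051]
force: [0.9, 1.3, 5.0]
finger_gap: 0.369
```

Run:
```python
from h import *
st();snap('side','side8')
box=(265,150,325,205);f='side8'
k=11;m,im=brass(f,box,k);s=load(f)
for yw,col in((8.5,(0,255,0)),):
    q=sil(s,(.509,-.1805),np.radians(yw),.0812,box,k)
    cs,_=cv2.findContours(q,0,1);cv2.drawContours(im,cs,-1,col,1)
for P in port((.5085,-.1805),np.radians(8.5))[:4]:
    p=((proj(s,P)-[box[0],box[1]]+.5)*k-.5); cv2.polylines(im,[np.round(p).astype(np.int32)],False,(255,0,255),1)
cv2.imwrite('pics/o8.png',im)
```

```text
t 19.60 tcp [ 0.5095 -0.1803  0.112 ] yaw -81.70 down [ 2.6e-03 -5.0e-04 -1.0e+00] F [0.87 1.35 5.05] T [ 0.346 -0.015 -0.058] gap 31.5 q [-3.140e+01  3.370e+01  1.004e+02  1.000e-01  4.570e+01  5.030e+01]
```

View pics/o8.png

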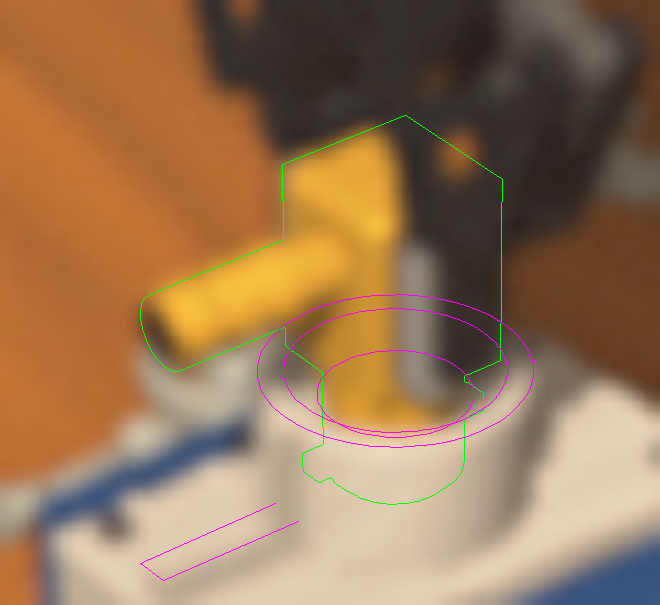

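The elbow silhouette (barb tip at about o8 (150,335)) lines up with the rib direction. I'll release and lift away.

Emit:
carry_out --commands '[[[0,0,0,0,0,0,36],[0,0,0,0,0,0,45],[0,0,0,0,0,0,60],[0,0,0,0,0,0,60],[0,0,0,0,0,0,60]]]'

```text
t: 20.15
tcp_pos: [0.5084, -0.1803, 0.1111]
tool_rot: [-0.705, -0.051, 0.705, -0.051]
force: [0.3, -0.3, -0.2]
finger_gap: 0.699
```

Run:
```python
from h import *
st()
```

```text
t 20.15 tcp [ 0.5084 -0.1803  0.1111] yaw -81.65 down [-1.e-04  0.e+00 -1.e+00] F [ 0.31 -0.33 -0.19] T [-0.023 -0.036  0.034] gap 59.7 q [-31.4  33.8 100.5  -0.   45.8  50.3]
```

Released with no residual force. I'll go up, then move aside toward +y and −x so the top camera can see.

Emit:
carry_out --commands '[[[-0.3,0,0,0,0,0,60],[-1.2,0,0,0,0,0,60],[-2.4,0,0,0,0,0,60],[-3.6,0,0,0,0,0,60],[-4.8,0,0,0,0,0,60]]]'

```text
t: 20.65
tcp_pos: [0.5083, -0.1801, 0.2329]
tool_rot: [0.705, 0.051, -0.705, 0.052]
force: [0.7, 0.0, 0.2]
finger_gap: 0.702
```

Emit:
carry_out --commands '[[[-0.2,-1.4,0,0,0,0,60],[-0.4,-2.8,0,0,0,0,60],[-0.4,-4.2,0,0,0,0,60],[-0.4,-5.6,0,0,0,0,60],[-0.4,-7.0,0,0,0,0,60]]]'

```text
t: 21.15
tcp_pos: [0.4827, -0.0058, 0.2419]
tool_rot: [0.706, 0.051, -0.705, 0.051]
force: [0.8, 0.3, 0.0]
finger_gap: 0.7
```

Emit:
carry_out --commands '[[[0,-1.4,0,0,0,0,60],[0,-2.8,0,0,0,0,60],[0,-2.8,0,0,0,0,60],[0,-2.8,0,0,0,0,60],[0,-2.8,0,0,0,0,60]]]'

```text
t: 21.65
tcp_pos: [0.4734, 0.0614, 0.2416]
tool_rot: [0.706, 0.051, -0.705, 0.052]
force: [0.3, 0.5, -0.3]
finger_gap: 0.703
```

Run:
```python
from h import *
st();snap('side','side9');snap('top','top9')
ims=[]
for f,box in(('top9',(375,215,445,300)),('side9',(265,150,335,235))):
    k=7;m,im=brass(f,box,k);s=load(f)
    q=sil(s,(.5087,-.1805),np.radians(8.5),.0812,box,k)
    cs,_=cv2.findContours(q,0,1);cv2.drawContours(im,cs,-1,(0,255,0),1)
    ims.append(im)
cv2.imwrite('pics/o9.png',np.hstack(ims))
r=fit([('top9',(375,215,445,300))],[.5087,-.1805,.15],z0=.0812);print(r.x,np.degrees(r.x[2]),r.fun)
```

```text
t 21.65 tcp [0.4734 0.0614 0.2416] yaw -81.67 down [ 1.e-03 -5.e-04 -1.e+00] F [ 0.3   0.51 -0.27] T [ 0.05   0.017 -0.014] gap 60.1 q [ -6.   18.  102.   -0.   59.9  75.7]
[ 0.50972489 -0.18269896  0.15045488] 8.620429886592104 0.09049512940227103
```

View pics/o9.png

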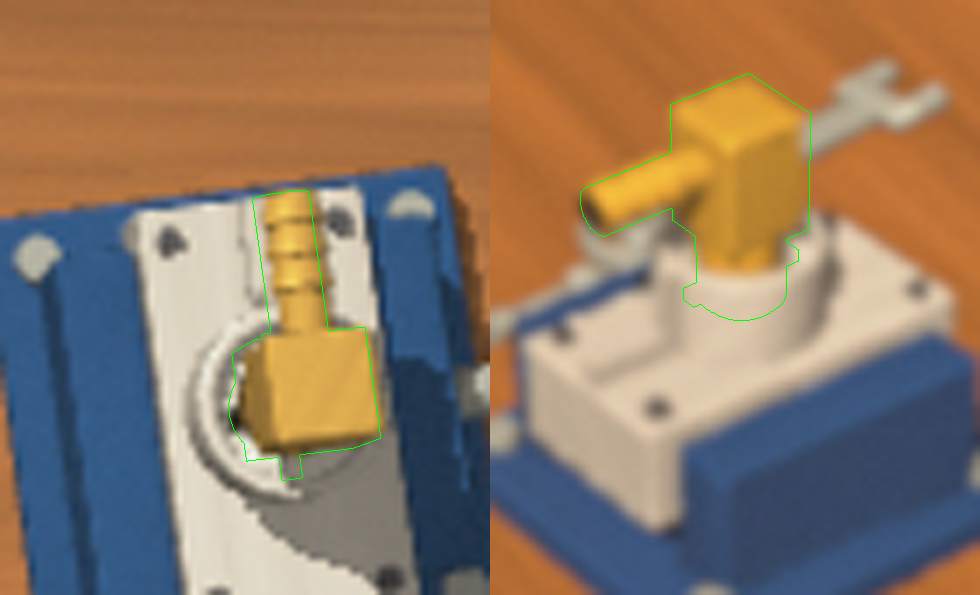

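View pics/top9.png

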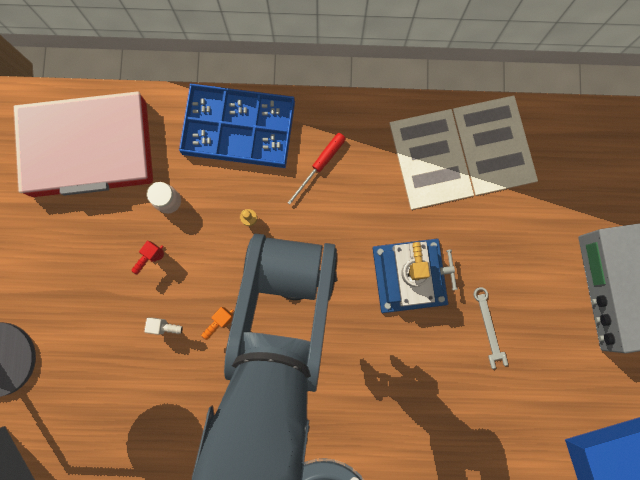

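Run:
```python
from h import *
s=load('top9')
g=lambda x,y,z:atz(s,((x+.5)/7-.5+375,(y+.5)/7-.5+215),z)
a=g(289,195,.143);b=g(304,325,.143); d=a-b;print(a,b,np.degrees(np.arctan2(d[1],d[0])))
C=[g(*p,.155) for p in((248,340),(367,327),(380,435),(270,448))];C=np.array(C);print(C.mean(0))
for i,j,o in((3,0,0),(2,1,0),(1,0,90),(2,3,90)):
    d=C[j]-C[i];print(np.degrees(np.arctan2(d[1],d[0]))-o)
c=np.array([.5087,-.1815]);yw=np.radians(8.5)
d=a[:2]-c;print('tip in port',d@[np.cos(yw),np.sin(yw)],d@[-np.sin(yw),np.cos(yw)])
s0=load('top0')
for f in('top0','top9'):
    h=cv2.cvtColor(cv2.imread(f'pics/{f}.png'),cv2.COLOR_BGR2GRAY)[140:380,130:345]
```

```text
[ 0.56566877 -0.17397467  0.143     ] [ 0.52797845 -0.1786412   0.143     ] 7.05801154983422
[ 0.5090045 -0.1803396  0.155    ]
12.111187728618805
7.230502457192341
7.926937659464045
8.391130302645877
tip in port 0.05745532764538894 -0.0009778473492031827
```

The barb tip works out at about 57 mm out and −1 mm off the rib line, the other objects in view are where they were, and the arm is clear. Handing in.

Run:
```python
from h import *
print(manip.sign_off()); print(manip.sense()['t'])
```

```text
the job is handed in; nothing more can be done
None
the job is handed in; nothing more can be done
```

I screwed the brass elbow into the port, released it with the barb pointing over the index rib, and handed in at about 22 s. No verdict is reported.

**What I did:**
- I gripped the elbow across its y flats and set it in the port. The lugs touched the neck at TCP z 0.127.
- I turned it clockwise under about 6–10 N. The lugs dropped in at about 102° anticlockwise of the rib, and I lowered the elbow onto the washer.
- I then turned it about another 100° clockwise. It drew down about 2 mm, with vertical force up to about 6 N, then levelled off as described, so I stopped at the rib.

**Last checks:**

| Check | Result |
|---|---|
| Rib direction, from the pump-body screws | 8.5° |
| Barb direction, from tool, silhouette fit and barb centreline | 8.3°, 8.6° and 7.1° |
| Barb tip | about 57 mm out, within about 1 mm of the rib line |
| Underside below the rim | about 26 mm |
| Other objects in the last top picture | where they were |

**Disagreements and gaps:**
- The two cameras and the silhouette fit differed by up to 3 mm in lateral position. The contact forces suggest the elbow is centred.
- One body-edge reading of the barb direction gave 12° where the others gave 7–8°.
- The plug was hidden under the arm in the last top picture, so I did not see it again. I know of no contact with it.

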